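Clamp the lid of the white canister

ROBOT

A 6-joint arm with a two-finger parallel gripper is mounted at the origin on a cart in front of the work surface, level with it; the furniture and walls round the work are solid. World frame = base frame: x ahead of the robot, y to its left, z up, the work surface at z = 0. Lengths are in m, angles in rad, forces in N, time in s.
With the tool pointing down it reaches from about 0.375 to 0.9 m from the base axis. Payload 3.1 kg.
Tool frame: the origin (TCP) lies at the very end of the fingers, on their centre line; the grasp point (between the pads) lies 19 mm behind it; z points along the fingers, y is the direction in which the jaws open and shut (so a half turn about z gives the same grasp; the last joint's range is limited). The gripper opens to 85 mm and grips with 20 to 120 N. Pads are 22 mm wide; open, the fingers measure 114 mm over their backs; the gripper's body (76 mm by 85 mm) begins 54 mm behind the grasp point. The pads swing forward as they close: fully open they stand 13 mm farther back than shut.
Start: joints at [-1.46, 0.527, 1.433, -0, 1.181, -0.178], TCP at [0.178, -0.599, 0.231] pointing down, gripper open.
Joint ranges: [-3.08, 3.08], [-0.75, 2.2], [0.22, 2.44], [-1.43, 4.57], [0, 2.65], [-2.85, 2.85]. Speed limits (rad/s): [2.79, 2.79, 3.14, 3.14, 3.14, 3.14].

INTERFACE

Orientations are given as a unit quaternion [x, y, z, w].
In Python, from station import manip gives the robot as it stands. The module is installed in compiled form; this text tells all that it offers.
- The arm moves only by the tool send_rows, never from a script. Its argument "commands" is a list of rows, each an object with "delta_pos": the shift along the world's x, y, z in cm, a list of three; "yaw": the turn about the world's z in rad. A call has 1 to 10 rows; each row shifts and turns the pose as measured when the row begins; what a row does not reach is not made up. A row lasts 1/8 s, in which the tool goes at most 62.5 mm and 10.7 degrees, less where a joint would pass 70% of its speed; a pose out of reach is approached as far as the arm can. A call is refused whole if a number of a shift passes 6.25 or a number of a turn 0.188, either way. A call with a gripper value outside its range is refused whole. "grip" is the closure, from -1 (fully open) to 1 (shut), set as the call begins (left out, the last holds). The fingers move at their own pace and stop on an object; "force" is the grip in N (left out, the last holds). Time passes only in rows, so rows that do not move let the fingers close. It gives the time, the measured TCP pose, the force and the opening at its end, in the units of the state.
- manip.sense(): the state, without advancing time (a new reading comes with each control period).
- manip.snapshot(name): name is "scene" or "top" or "wrist"; returns the picture (480x640x3 uint8, blue, green, red); there is no depth.
- manip.get_calibration(name): a dict with "fx", "fy", "cx", "cy" (pixels), "world_to_cam" (4x4, takes a point from world to camera coordinates); the wrist camera has in their place "mount" (4x4, takes a point from camera to tool coordinates, whose origin is the TCP and whose axes are the flange's). Camera axes: x right, y down, z forward; pixel columns grow to the right and rows downward; lengths in m; the calibration is good to about 2 mm. The wrist camera is an equidistant fisheye: a pixel r from the principal point sees the ray r / f radians off the axis. A picture is of the moment at which its call begins: read the wrist's pose just before it. get_calibration takes no time and is no camera call.
- manip.sign_off(): hands the job in, once; it reports no verdict.
The state is a dict: "t": time; "q": joint angles; "qd": joint speeds; "tau": joint torques, N m; "tcp_pos": TCP position; "tool_rot": TCP orientation; "force": force on the tool from outside, world axes, zero at the start; "ft_torque": the same for the moment, N m; "finger_gap": opening from 0.0 (shut) to 1.0 (fully open).
Only numpy, scipy, OpenCV 4.12 (cv2) and the standard library are available. Lean on these libraries where they do the work, as an engineer would, in place of code of your own. Each camera call takes 0.05 s, during which the arm holds its last target. There are 200 camera calls.

TASK

The lid of the white storage canister is on but not clamped. Swing the canister's wire bail up over the top of the lid, past its stiff point, until it snaps fully home on the other side and clamps the lid shut, then let go of it. Leave the clasp of the blue canister open as it is.

Things in the scene. Friction and masses are not known exactly. Their poses are not given: they have to be found in the camera images.
- white_canister: White ceramic canister, 98 mm across, fixed by a black suction foot. Origin: centre of its underside, z up. Domed lid, top 139 mm up. A steel wire bail turns about the canister's x axis, 80 mm up, on side ears; arms at x = +-56 mm, crossbar 62 mm and red grip bar 96 mm from that axis. Open, the bail leans to the canister's +y side; it closes up over the lid towards -y.
- white_canister_clasp (a joint): Bail angle, rad: 0 = fully home (clamped), leaning 0.35 past upright to the canister's -y side; 0.35 = upright, dead centre; starts open at about 1.3 to 1.42, leaning to +y by the value minus 0.35. An over-centre spring drives it away from dead centre either way: it resists with up to about 3 N at the grip bar before; about 0.15 beyond dead centre it snaps home by itself.
- white_canister_grip (a point): Middle of the red grip bar of the white canister's bail: a round bar 12 mm thick, 36 mm long, parallel to the canister's x axis. It travels on an arc of 96 mm radius about the ears' axis, and can be pushed from its outer (+y) side. The front of a wall cabinet hangs over the worktop beyond x = 0.54 m, from 0.47 m up: keep the wrist clear of it.
- blue_canister_grip (a point): Middle of the red grip bar on the open bail of the blue canister, which is otherwise like the white one. This bail must stay as it is. The blue canister's own axis is about 70 to 95 mm from this point.
Things that resemble listed ones, but are neither listed nor needed, are in the scene too. There is more than one size of the white_canister; the job needs the larger.

How it is judged:
At the end, for the whole second after the job is handed in: The white canister's bail is home (within 0.1 rad of its stop) and at rest, and the blue canister's bail grip is within 20 mm of where it began (value of joint white_canister_clasp below 0.1 rad and velocity of joint white_canister_clasp between -0.1 and 0.1 rad/s and distance of blue_canister_grip from where it was at the start of the episode below 0.02 m); the robot touches nothing.
It fails at once if the blue canister's bail is moved by more than 20 mm (distance of blue_canister_grip from where it was at the start of the episode above 0.02 m).
It also fails if it takes over 35 s, if anything falls off the work surface, if the arm or the gripper's body presses on something with over 40 N, if the wrist force passes 120 N, or if a joint passes its speed limit or range.

## Working session

There is one attempt and no reset: what is moved stays moved. The work goes in short steps, Python scripts to look and compute and a tool call to move; the robot and the scene stay as the last step left them, time stands still between calls to the robot, and variables do not carry over. Pictures are saved under pics/ and viewed, about 8 in all and at most 12, crops included, and the job is handed in when it is done.

Besides the shell and the picture viewer there is one more tool, called after "Emit:" as name(argument=value, ...), one argument or row to a line, values as JSON. send_rows: Moves the arm, as the interface text tells. Its arguments: {"type":"object","properties":{"commands":{"type":"array","items":{"type":"object","properties":{"delta_pos":{"type":"array","items":{"type":"number"}},"yaw":{"type":"number"}}}},"grip":{"type":"number"},"force":{"type":"number"}},"required":["commands"]}

```bash
mkdir -p pics; python3 - <<'E'
from station import manip
import cv2,numpy as np
for n in("scene","top"):
    cv2.imwrite(f"pics/{n}1.png",manip.snapshot(n)); c=manip.get_calibration(n); print(n,c["fx"],c["fy"],c["cx"],c["cy"],np.round(c["world_to_cam"],4).tolist())
s=manip.sense();print(s["t"],s["tcp_pos"],s["tool_rot"])
E
```

```text
scene 625.1265558944391 625.1265558944391 312.07999042321586 236.74528751202357 [[0.6634, -0.748, 0.019, -0.3352], [-0.4145, -0.3886, -0.8229, 0.2451], [0.623, 0.538, -0.5678, 1.1802], [0.0, 0.0, 0.0, 1.0]]
top 504.9468141233731 504.9468141233731 313.1961077528624 242.0031006038345 [[0.0231, -0.9993, 0.0287, -0.119], [-0.9915, -0.0266, -0.1272, 0.4186], [0.1279, -0.0255, -0.9915, 1.2403], [0.0, 0.0, 0.0, 1.0]]
0.1 [ 0.17792692 -0.59848066  0.23045507] [ 9.89596804e-01  1.43865426e-01  3.21288510e-05 -9.50114783e-04]
```

View pics/scene1.png

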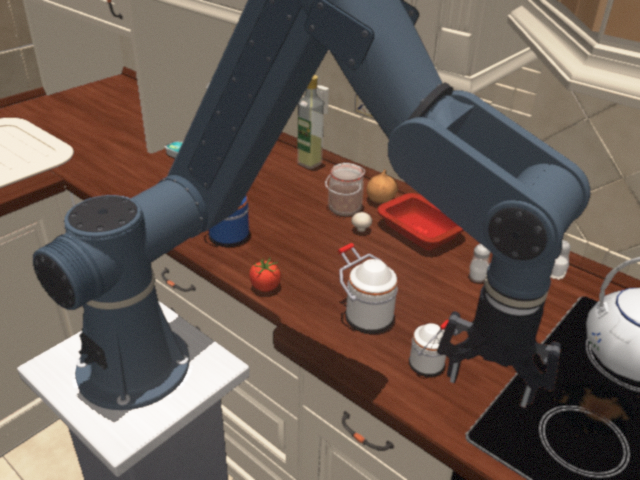

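View pics/top1.png

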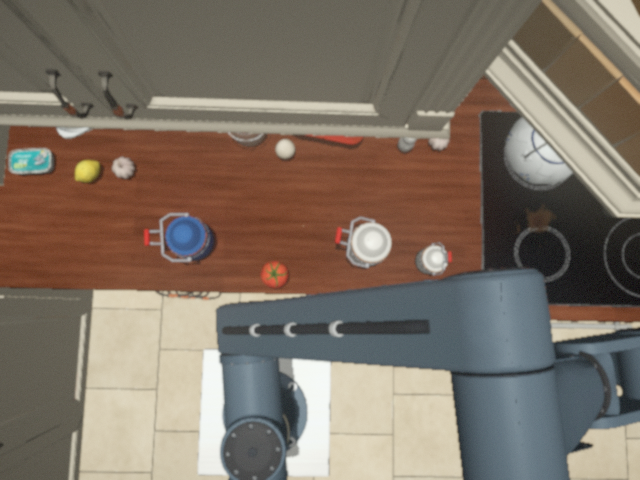

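Scene view: the large white canister is at (371,300) with its red grip at (348,250), and the small one is at (430,348). Top view: the large white canister is at (370,242) with its grip at (340,238), the small white is at (433,260), and the blue is at (187,238) with its grip at (152,237). The larger white one, leaning left to world +y, fits the description. I'll confirm that in an enlarged crop.

```bash
python3 - <<'E'
import cv2,numpy as np
a=cv2.imread("pics/scene1.png")[230:380,320:460];b=cv2.imread("pics/top1.png")[190:290,320:460]
b=cv2.copyMakeBorder(b,0,50,0,0,cv2.BORDER_CONSTANT)
cv2.imwrite("pics/crop.png",cv2.resize(np.hstack([a,b]),None,fx=2.85,fy=2.85,interpolation=cv2.INTER_CUBIC))
for n in("scene","top"):
    i=cv2.imread(f"pics/{n}1.png");h=cv2.cvtColor(i,cv2.COLOR_BGR2HSV)
    m=((h[...,0]<6)|(h[...,0]>174))&(h[...,1]>170)&(h[...,2]>110)
    k,_,st,ce=cv2.connectedComponentsWithStats(m.astype(np.uint8))
    for s,c in zip(st[1:],ce[1:]):
        if s[4]>12: print(n,s,c.round(1))
E
```

```text
scene [ 377  193   85   50 2304] [418.4 217.6]
scene [338 243  16  11  91] [345.4 247.5]
scene [271 265   6   4  17] [273.6 266.4]
scene [249 266  32  24 494] [263.9 278.1]
scene [440 319   8  10  42] [444.  323.6]
top [343 139  14   5  33] [349.1 140.4]
top [143 229   7  17  85] [146.  236.7]
top [335 228   6  15  61] [337.6 235.4]
top [261 270   5   6  13] [262.8 272.5]
top [279 276   9   9  39] [282.4 279.8]
top [267 280   8   8  28] [271.  282.7]
```

View pics/crop.png

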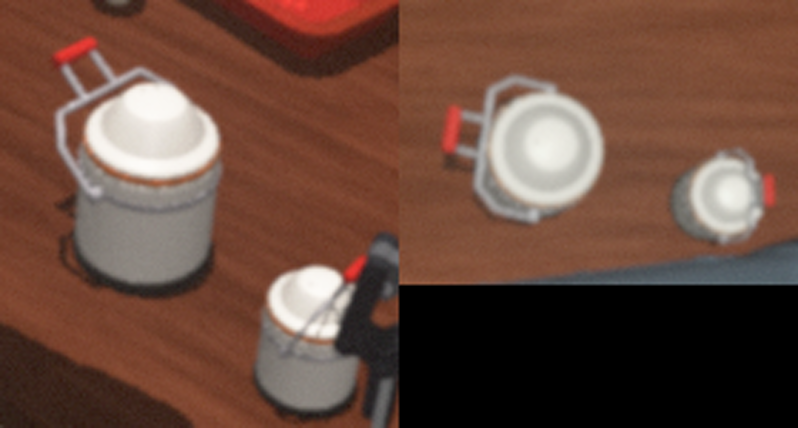

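The crop confirms the larger white canister, with its bail leaning to world +y. The red bar is at (75,52) and (452,130) in the crop. Next I triangulate.

```bash
cat > h.py <<'E'
from station import manip
import numpy as np, cv2
def P(n):
    c=manip.get_calibration(n);K=np.array([[c["fx"],0,c["cx"]],[0,c["fy"],c["cy"]],[0,0,1]]);return K@np.array(c["world_to_cam"])[:3]
def tri(a,b):
    X=cv2.triangulatePoints(P("scene"),P("top"),np.array(a,float).reshape(2,1),np.array(b,float).reshape(2,1));X=(X[:3]/X[3]).ravel()
    p=P("top")@np.r_[X,1];return X.round(4),(p[:2]/p[2]-b).round(1)
def onz(n,u,z):
    M=P(n);A=np.array([[M[0,0]-u[0]*M[2,0],M[0,1]-u[0]*M[2,1]],[M[1,0]-u[1]*M[2,0],M[1,1]-u[1]*M[2,1]]])
    b=-np.array([(M[0,2]-u[0]*M[2,2])*z+M[0,3]-u[0]*M[2,3],(M[1,2]-u[1]*M[2,2])*z+M[1,3]-u[1]*M[2,3]]);return np.linalg.solve(A,b).round(4)
E
python3 - <<'E'
from h import *
g=tri((345.9,248),(338,235.6));print("grip",g);print("blue grip ~",onz("top",(146,236.7),.12))
print("lid top",tri((374.8,264),(372.3,242)), onz("top",(372.3,242),.139))
z=g[0][2]
for u in((339.5,228.5),(336,242.5)):print("bar end",onz("top",u,z))
for u in((339,250.5),(353,244)):print("bar end scene",onz("scene",u,z))
E
```

```text
grip (array([ 0.4238, -0.1622,  0.133 ]), array([-0.3,  0.2]))
blue grip ~ [0.4116 0.2805]
lid top (array([ 0.4118, -0.2426,  0.1399]), array([ 0.5, -0.4])) [ 0.4108 -0.2416]
bar end [ 0.4411 -0.166 ]
bar end [ 0.4082 -0.1585]
bar end scene [ 0.407  -0.1571]
bar end scene [ 0.4446 -0.1637]
```

Emit:
send_rows(
  commands=[
    {"delta_pos":[2.5,4.8,0.2],"yaw":-0.047},
    {"delta_pos":[2.5,4.8,0.2],"yaw":-0.047},
    {"delta_pos":[2.5,4.8,0.2],"yaw":-0.047},
    {"delta_pos":[2.5,4.8,0.2],"yaw":-0.047},
    {"delta_pos":[2.5,4.8,0],"yaw":-0.047},
    {"delta_pos":[2.5,4.8,0],"yaw":-0.047},
    {"delta_pos":[2.5,4.8,0],"yaw":-0.047},
    {"delta_pos":[2.5,4.8,0],"yaw":-0.047},
    {"delta_pos":[2.5,4.8,0],"yaw":-0.047},
    {"delta_pos":[2.5,4.8,0],"yaw":-0.047},
  ],
  grip=1,
)

```text
t: 1.35
tcp_pos: [0.4307, -0.1061, 0.2356]
tool_rot: [0.995, -0.103, 0.001, -0.002]
force: [-0.2, -0.8, -0.6]
finger_gap: -0.001
```

```bash
cat >> h.py <<'E'
from scipy.spatial.transform import Rotation as R
def wcam():
    s=manip.sense();c=manip.get_calibration("wrist");T=np.eye(4);T[:3,:3]=R.from_quat(s["tool_rot"]).as_matrix();T[:3,3]=s["tcp_pos"]
    return c,T@np.array(c["mount"])
def wproj(X):
    c,T=wcam();p=(np.linalg.inv(T)@np.r_[X,1])[:3];th=np.arctan2(np.hypot(p[0],p[1]),p[2]);k=th/np.hypot(p[0],p[1]);return np.round([c["cx"]+c["fx"]*p[0]*k,c["cy"]+c["fy"]*p[1]*k],1)
def wonz(u,z):
    c,T=wcam();d=np.array([(u[0]-c["cx"])/c["fx"],(u[1]-c["cy"])/c["fy"]]);th=np.hypot(*d);r=T[:3,:3]@np.r_[d/th*np.sin(th),np.cos(th)];return (T[:3,3]+r*(z-T[2,3])/r[2]).round(4)
E
python3 - <<'E'
from h import *
print(wproj([.4238,-.1622,.133]),wproj([.411,-.242,.139]))
w=manip.snapshot("wrist");cv2.imwrite("pics/w1.png",w);cv2.imwrite("pics/scene2.png",manip.snapshot("scene"))
E
```

```text
[398.5 238.9] [505.6 236.4]
```

View pics/w1.png

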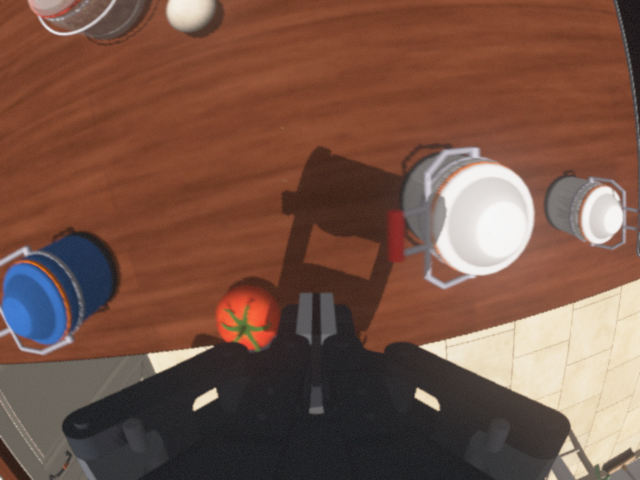

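Emit:
send_rows(
  commands=[
    {"delta_pos":[0,0,-4]},
    {"delta_pos":[0,0,-4]},
    {"delta_pos":[0,0,-3.5]},
    {"delta_pos":[0,0,0]},
    {"delta_pos":[-0.2,-1,0]},
    {"delta_pos":[-0.2,-1,0]},
  ],
)

```text
validation failed for argument at $.co...
```

Emit:
send_rows(
  commands=[
    {"delta_pos":[0,0,-4],"yaw":0},
    {"delta_pos":[0,0,-4],"yaw":0},
    {"delta_pos":[0,0,-3.5],"yaw":0},
    {"delta_pos":[0,0,0],"yaw":0},
    {"delta_pos":[-0.2,-1,0],"yaw":0},
    {"delta_pos":[-0.2,-1,0],"yaw":0},
  ],
)

```text
t: 2.2
tcp_pos: [0.4285, -0.1268, 0.1202]
tool_rot: [0.995, -0.096, 0.003, -0.0]
force: [0.7, 0.7, 0.6]
finger_gap: -0.002
```

Emit:
send_rows(
  commands=[
    {"delta_pos":[0,-0.9,0],"yaw":0},
    {"delta_pos":[0,-0.9,0],"yaw":0},
    {"delta_pos":[-0.15,-0.9,1.0],"yaw":0},
    {"delta_pos":[-0.15,-0.8,0.7],"yaw":0},
    {"delta_pos":[-0.15,-0.8,0.6],"yaw":0},
  ],
)

```text
t: 2.82
tcp_pos: [0.4263, -0.1669, 0.1482]
tool_rot: [0.995, -0.101, 0.007, -0.006]
force: [1.7, 3.4, 0.8]
finger_gap: 0.001
```

```bash
python3 - <<'E'
from h import *
i=manip.snapshot("scene");cv2.imwrite("pics/s3.png",cv2.resize(i[150:390,270:510],None,fx=2.4,fy=2.4,interpolation=cv2.INTER_CUBIC))
E
```

```text
(no output)
```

View pics/s3.png

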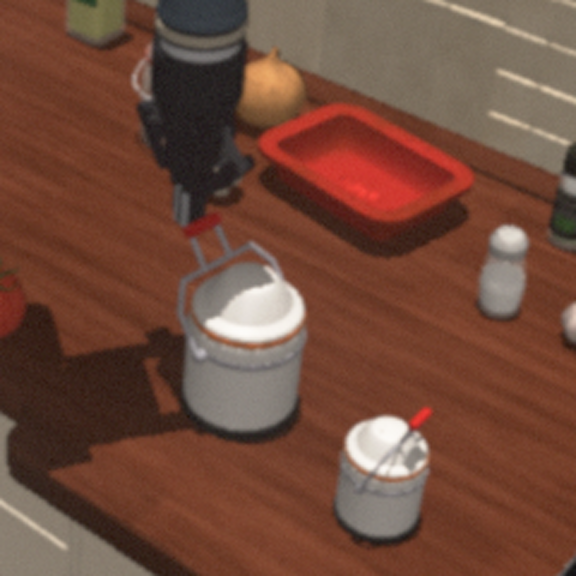

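The bar at (203,225) is rising with the finger on its outer side, as wanted. I'll continue along the arc.

Emit:
send_rows(
  commands=[
    {"delta_pos":[-0.3,-1.2,0.3],"yaw":0},
    {"delta_pos":[-0.3,-1.2,0.4],"yaw":0},
    {"delta_pos":[-0.3,-1.2,0.3],"yaw":0},
    {"delta_pos":[-0.3,-1.2,0.1],"yaw":0},
  ],
)

```text
t: 3.38
tcp_pos: [0.4178, -0.2121, 0.1652]
tool_rot: [0.995, -0.103, 0.013, -0.01]
force: [0.5, 0.3, 1.8]
finger_gap: -0.002
```

Emit:
send_rows(
  commands=[
    {"delta_pos":[-0.2,-1.0,-0.1],"yaw":0},
    {"delta_pos":[-0.2,-1.0,-0.1],"yaw":0},
    {"delta_pos":[-0.2,-1.0,-0.1],"yaw":0},
    {"delta_pos":[-0.1,-0.5,0],"yaw":0},
    {"delta_pos":[0,0,0],"yaw":0},
  ],
)

```text
t: 4.0
tcp_pos: [0.4089, -0.2515, 0.1604]
tool_rot: [0.994, -0.104, 0.011, -0.01]
force: [0.3, -0.4, 0.6]
finger_gap: 0.001
```

```bash
python3 - <<'E'
from h import *
i=manip.snapshot("scene");cv2.imwrite("pics/s4.png",cv2.resize(i[150:390,270:510],None,fx=2.4,fy=2.4,interpolation=cv2.INTER_CUBIC))
E
```

```text
(no output)
```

View pics/s4.png

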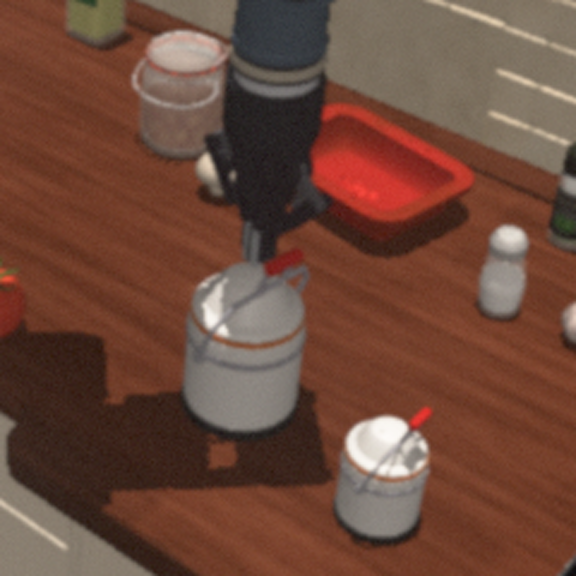

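The bar has jumped ahead of the finger to (285,262) and leans to -y. I'll back off in +y and up, then check its angle.

Emit:
send_rows(
  commands=[
    {"delta_pos":[0.2,2,0.5],"yaw":0},
    {"delta_pos":[0.4,3,3],"yaw":0},
    {"delta_pos":[0.4,4,4],"yaw":0},
    {"delta_pos":[0.4,4,2],"yaw":0},
    {"delta_pos":[0,2,0],"yaw":0},
    {"delta_pos":[0,0,0],"yaw":0},
    {"delta_pos":[0,0,0],"yaw":0},
  ],
)

```text
t: 4.92
tcp_pos: [0.4201, -0.0876, 0.2592]
tool_rot: [0.995, -0.101, 0.011, -0.012]
force: [-0.6, -0.2, -0.0]
finger_gap: 0.002
```

```bash
python3 - <<'E'
from h import *
print({k:manip.sense()[k] for k in("t","tcp_pos","force")})
C=np.array([.411,-.242,.08]);d=np.array([.185,.983,0])
ims={n:manip.snapshot(n) for n in("scene","top")}
for n in ims:
    for v in(0,.1,.2,.35):
        p=P(n)@np.r_[C+.096*(np.sin(v-.35)*d+np.cos(v-.35)*np.array([0,0,1])),1];print(n,v,(p[:2]/p[2]).round(1))
    h=cv2.cvtColor(ims[n],cv2.COLOR_BGR2HSV)
    m=((h[...,0]<6)|(h[...,0]>174))&(h[...,1]>150)&(h[...,2]>90)
    k,_,st,ce=cv2.connectedComponentsWithStats(m.astype(np.uint8))
    for s,c in zip(st[1:],ce[1:]):
        if s[4]>25: print(n,s,c.round(1))
cv2.imwrite("pics/end.png",np.hstack([cv2.resize(ims["scene"][220:370,320:470],(400,400)),cv2.resize(ims["top"][180:300,320:440],(400,400))]))
E
```

```text
{'t': 4.925, 'tcp_pos': array([ 0.42013821, -0.08763281,  0.25919557]), 'force': array([-0.55566637, -0.24980663, -0.04376529])}
scene 0 [386.7 259.8]
scene 0.1 [383.5 256.3]
scene 0.2 [380.2 253.2]
scene 0.35 [375.2 249.2]
scene [194 175  13  10  70] [199.7 179.2]
scene [ 377  193   91   51 2769] [422.1 217.8]
scene [381 252  16  12 110] [388.7 257.7]
scene [249 266  32  26 535] [264.  278.9]
scene [440 319  11  10  61] [444.9 323.6]
top 0 [388.9 243.2]
top 0.1 [385.1 242.2]
top 0.2 [381.1 241.2]
top 0.35 [374.9 239.8]
top [319 136  41   9 182] [341.9 139.6]
top [143 229   7  17  93] [146.1 236.8]
top [388 232   6  17  76] [390.5 240. ]
top [448 251   4  12  33] [449.8 256.3]
```

View pics/end.png

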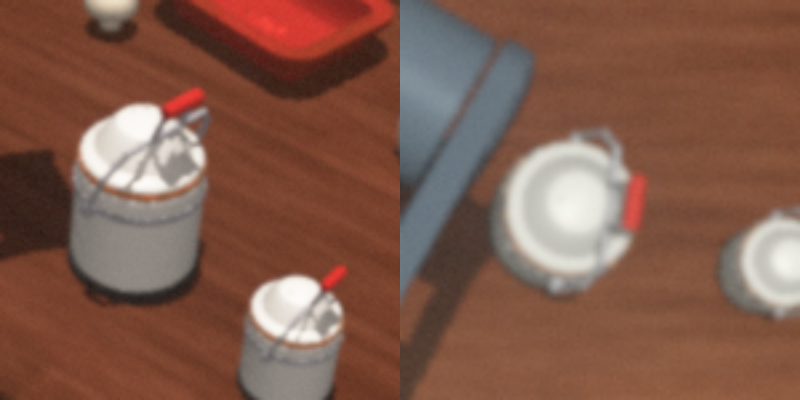

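The bail is home: the bar is at scene (388.7,257.7) and top (390.5,240), which matches angle 0 and not 0.1. The blue grip is unchanged at top (146,237), and the robot is clear of everything.

```bash
python3 -c "
from station import manip
print(manip.sign_off())"
```

```text
the job is handed in; nothing more can be done
None
```

The larger white canister's bail is closed over the lid and snapped home. I pushed its grip bar up from the outer side with the shut fingers, backed off clear, and handed the job in at about 5 s. The hand-in gave no verdict.

- **White bail:** in both fixed cameras the bar is within about 3 pixels of where it should be at 0 rad. The fit is clearly better than at 0.1 rad. I didn't measure its velocity.
- **Blue bail:** its grip is at top-view pixel (146.1, 236.8), against (146.0, 236.7) at the start, so it has not moved.
- **Robot:** the fingers are about 0.2 m from the bail, and the wrist force reads below 1 N.

One move call was refused because its rows left out `yaw`. I resent it with `yaw` at 0. No check failed or disagreed.

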